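# Load a card case into a spring-fed vendor magazine and shut its cover

## Robot

A 6-joint arm with a two-finger parallel gripper is mounted at the origin on the work surface. World frame = base frame: x ahead of the robot, y to its left, z up, the work surface at z = 0. Lengths are in m, angles in rad, forces in N, time in s.
With the tool pointing down it reaches from about 0.35 to 0.975 m from the base axis. Payload 4.9 kg.
Tool frame: the origin (TCP) lies midway between the tips of the shut fingers; the grasp point (between the pads) lies 19 mm behind it; z points along the fingers, y is the direction in which the jaws open and shut (so a half turn about z gives the same grasp; the last joint's range is limited). The gripper opens to 85 mm and grips with 20 to 120 N. Pads are 22 mm wide; open, the fingers measure 114 mm over their backs; the gripper's body (76 mm by 85 mm) begins 54 mm behind the grasp point. The pads swing forward as they close: fully open they stand 13 mm farther back than shut.
Start: joints at [1.228, 0.053, 1.613, -0, 1.476, -0.119], TCP at [0.139, 0.609, 0.231] pointing down, gripper open.
Joint ranges: [-3.01, 3.01], [-1.01, 2.22], [0.06, 2.58], [-1.02, 4.17], [0.09, 2.62], [-3.14, 3.14]. Speed limits (rad/s): [2.57, 2.57, 3.14, 3.14, 3.14, 3.14].

## Interface

Orientations are given as a unit quaternion [w, x, y, z].
In Python, from plant import state, grab_frame, camera_params, job_done, boxes_of gives the robot as it stands.
- The arm moves only by the tool step_arm, never from a script. Its argument "steps" is a list of rows, each a list of 4 numbers: the shift along the tool's x, y, z in mm, then the turn about the tool's z in degrees. A call has 1 to 8 rows; each row shifts and turns the pose as measured when the row begins, along the tool's axes as they then stand; what a row does not reach is not made up. A row lasts 1/10 s, in which the tool goes at most 50 mm and 8.59 degrees, less where a joint would pass 70% of its speed; a pose out of reach is approached as far as the arm can. A call is refused whole if a number of a shift passes 50 or a number of a turn 8.59, either way. A call with a gripper value outside its range is refused whole. "claw" is the opening in per cent of the stroke, from 0 (shut) to 100 (fully open), set as the call begins (left out, the last holds). The fingers move at their own pace and stop on an object; the grip force is fixed at half the most. Time passes only in rows, so rows that do not move let the fingers close. It gives the time, the measured TCP pose, the force and the opening at its end, in the units of the state.
- state(): the state, without advancing time (a new reading comes with each control period).
- grab_frame(name): name is "side" or "top"; returns (picture, depth): 384x512x3 uint8, red, green, blue; 384x512 float32, m along the optical axis (not along the pixel's ray), 0 where there is no reading.
- camera_params(name): a dict with "mtx" (3x3 intrinsics, pixels), "k1" (the pictures are not rectified: a ray, as slopes to the right and down, at radius r is drawn at 1 + k1 r^2 times it, then the intrinsics apply), "extrinsics" (4x4, takes a point from camera to world coordinates). Camera axes: x right, y down, z forward; pixel columns grow to the right and rows downward; lengths in m; the calibration is good to about 2 mm. A picture is of the moment at which its call begins. camera_params takes no time and is no camera call.
- job_done(): hands the job in, once; it reports no verdict.
Trained networks look in the newest picture that a camera, given by its name, has taken for a name from the list of things; names that differ only in an ending like _2 or _b are one class to them, and where a whole thing is asked for, a point or a joint stands for the part that bears it (a point fixed in the world has none). Each returns a list of dicts, best first, with "p" (0 to 1); they miss things now and then, are a little off and sometimes report something else, mostly with a low value. They report only what shows in the picture. A call takes as long as a camera call. They do not tell look-alikes from the thing itself.
- boxes_of(camera, label): "box" ([left, top, width, height] in pixels, round what is visible of it).
The state is a dict: "time": time; "joint_pos": joint angles; "joint_vel": joint speeds; "joint_efforts": joint torques, N m; "tool_pos": TCP position; "tool_rot": TCP orientation; "contact_force": force on the tool from outside, world axes, zero at the start; "ft_torque": the same for the moment, N m; "gripper_width": opening from 0.0 (shut) to 1.0 (fully open).
Only numpy, scipy, OpenCV 4.12 (cv2) and the standard library are available. Lean on these libraries where they do the work, as an engineer would, in place of code of your own. Each camera call takes 0.05 s, during which the arm holds its last target. There are 200 camera calls.

## Task

Top up the prize vendor's magazine with the loose orange card case: lay it on the stack from the open front, press it down against the spring and slide it back under the two holding lips until it stops at the rear wall, so that the spring holds it up level under the lips. Then swing the red cover fully shut. Leave the blue case and the other things on the bench where they are.

Things in the scene. Friction and masses are not known exactly. Their poses are not given: they have to be found in the camera images.
- orange_case: the loose orange card case to load, lying flat on the bench at the start: hard plastic, 120 mm long (its x), 62 mm wide (its y), 14 mm thick, 60 to 110 g; origin at the centre of its underside, z up. Both ends are alike and it may go in either way round.
- thumb_well (a point): centre of the floor of the thumb well in the middle of the loose orange case's top: a square-edged recess 44 mm along the case's x by 40 mm along its y and 5 mm deep, its floor 9 mm above the case's underside.
- blue_case: a blue case of the same shape and size that lies on the bench and stays there; origin at the centre of its underside.
- magazine: the vendor magazine, fixed to the bench: an upright column of 3 mm sheet metal on a foot plate 180 x 120 x 8 mm; origin at the centre of the foot's underside, x from its open front to its rear wall, z up. Inside it measures 124 mm along x (-62 to +62 mm) by 66 mm along y (-33 to +33 mm). A case that is home has its centre at x = 0 to 2 mm, its underside at 116 mm and its top at 130 mm.
- lips (a point): middle between the front ends of the two holding lips, at the height of their underside: 130 mm above the bench, x = +30 mm in the magazine. The lips run from there to the rear wall along both sides and reach 9 mm in from each side wall, leaving 48 mm open between them. In front of them turned-up lead-ins, 8 mm high, reach forward to x = +22 mm.
- feed_slot (a point): middle of the top edge of the front wall: outer face at x = -65 mm, 111 mm above the bench. A case slides in over this edge. One pressed down onto it has 5 mm to spare under the lips; the case below the top one is kept in by the wall. The wall has a 24 mm wide upright sight slot.
- stack_top (a point): middle of the column at 130 mm height, where the spring holds the top of the stack against the lips. In front of the lips the column is open on top; the side walls end at 133 mm and flare out, from x = -65 to +18 mm, up to 142 mm high and 43 mm to each side. A case laid here with its centre at x = -41 mm clears the lips and lies stably, its front 36 mm out of the slot.
- stock_top: the upper of two orange cases already in the magazine, of the same shape and size; origin at the centre of its underside, 116 mm above the bench at the start and 102 mm when one more case is loaded.
- stock_low: the lower of the two orange cases already in the magazine; its underside is at 102 mm at the start and at 88 mm when one more case is loaded.
- follower (a joint): the sprung plate under the stack, in m: 0 at the start with two cases, growing as it is pressed down; 0.014 with three cases home. It stays level. Pressing the stack down by 14 to 19 mm with a case takes about 8 to 10 N (spring rate 120 N/m), plus 25 N per m/s of pressing speed.
- cover (a joint): angle of the red cover in rad: 0 shut (flat over the magazine), 1.57 straight up; at the start 1.95 to 2.15, leaning back to the rear. Its hinge is stiff and it stays wherever it is left; moving it takes 1 to 3 N at the free edge.
- cover_hinge (a point): the hinge line of the cover: behind the top of the magazine's rear wall, 68 mm behind the magazine's origin (its +x) and 144 mm above the bench; the line runs along the magazine's y.
- cover_edge (a point): middle of the free edge of the red cover, on its outer face (the face that is on top when shut and faces to the rear when open), 138 mm from the hinge. The cover is a plate 138 x 92 mm, 3 mm thick, with an 18 mm flap along the free edge and 10 mm skirts along the sides, all on the inner side.
- multimeter: a yellow multimeter, 85 x 175 x 34 mm, loose on the bench; leave it.
- game_board: a green circuit board, 170 x 210 mm, loose on the bench; leave it.
- screwdriver: a blue screwdriver, 160 mm, loose on the bench; leave it.
- solder_reel: a steel-grey reel of solder, 60 mm across and 48 mm high, loose on the bench; leave it.
- joystick: an arcade joystick with a red ball top, 95 x 65 mm, 114 mm high, standing loose on the bench; leave it.
Mind the look-alikes: they are no part of the job. What is shaped like the stock_top but purple is not meant.

How it is judged:
By the outcome, as a careful person would: the job done as asked, in the order asked, and still so for the second after the job is handed in, with the robot touching nothing.
It also fails if it takes over 54 s, if anything falls off the work surface, if the arm or the gripper's body presses on something with over 40 N, if the wrist force passes 120 N, or if a joint passes its speed limit or range.

## Working session

There is one attempt and no reset: what is moved stays moved. The work goes in short steps, Python scripts to look and compute and a tool call to move; the robot and the scene stay as the last step left them, time stands still between calls to the robot, and variables do not carry over. Pictures are saved under pics/ and viewed, about 8 in all and at most 12, crops included, and the job is handed in when it is done.

Besides the shell and the picture viewer there is one more tool, called after "Call:" by a JSON object that holds its "api" and its "payload". step_arm: Moves the arm, as the interface text tells. Its arguments: {"type":"object","properties":{"steps":{"type":"array"},"claw":{"type":"number"}},"required":["steps"]}

```bash
mkdir -p pics; ls; cat > h.py <<'E'
import numpy as np, cv2, sys
sys.path.insert(0,'.')
from plant import *
def cloud(name,depth):
    c=camera_params(name);K=np.array(c["mtx"]);k1=c["k1"];T=np.array(c["extrinsics"])
    v,u=np.mgrid[0:depth.shape[0],0:depth.shape[1]]
    p=np.stack([(u-K[0,2])/K[0,0],(v-K[1,2])/K[1,1]],-1)
    q=p.copy()
    for _ in range(8): q=p/(1+k1*(q**2).sum(-1,keepdims=True))
    P=np.concatenate([q,np.ones_like(q[...,:1])],-1)*depth[...,None]
    return P@T[:3,:3].T+T[:3,3]
E
python3 - <<'E'
from h import *
for n in("side","top"):
    im,d=grab_frame(n);np.savez(f"{n}0.npz",im=im,d=d)
    cv2.imwrite(f"pics/{n}0.png",im[...,::-1])
    for l in ("orange_case","magazine","cover","blue_case"):
        print(n,l,[(np.round(b["box"]).tolist(),round(b["p"],2)) for b in boxes_of(n,l)][:5])
    print(np.round(camera_params(n)["extrinsics"],2).tolist())
print(state())
a=cv2.imread("pics/side0.png");b=cv2.imread("pics/top0.png")
E
```

```text
pics
side orange_case [([292.0, 253.0, 55.0, 30.0], 0.58), ([164.0, 177.0, 17.0, 19.0], 0.32)]
side magazine [([206.0, 115.0, 52.0, 118.0], 0.87), ([365.0, 236.0, 91.0, 66.0], 0.7), ([205.0, 116.0, 35.0, 51.0], 0.66), ([346.0, 310.0, 49.0, 44.0], 0.64)]
side cover [([206.0, 118.0, 36.0, 43.0], 0.93)]
side blue_case [([344.0, 308.0, 54.0, 47.0], 0.91), ([206.0, 118.0, 36.0, 48.0], 0.53)]
[[0.8, -0.31, 0.51, -0.08], [-0.6, -0.41, 0.69, -0.69], [-0.0, -0.86, -0.52, 0.7], [0.0, 0.0, 0.0, 1.0]]
top orange_case [([326.0, 164.0, 30.0, 43.0], 0.96), ([158.0, 159.0, 107.0, 72.0], 0.7)]
top magazine [([159.0, 161.0, 106.0, 72.0], 0.57)]
top cover [([161.0, 159.0, 44.0, 45.0], 0.64)]
top blue_case [([401.0, 181.0, 30.0, 40.0], 0.83)]
[[-0.02, -1.0, 0.08, 0.44], [-1.0, 0.03, 0.02, 0.06], [-0.03, -0.08, -1.0, 1.1], [0.0, 0.0, 0.0, 1.0]]
{'time': 0.5, 'joint_pos': array([ 1.22802939e+00,  5.27005443e-02,  1.61295334e+00, -1.01597345e-05,
        1.47598963e+00, -1.18996996e-01]), 'joint_vel': array([-0.0014691 ,  0.00011673,  0.00118441, -0.00115903,  0.00090575,
       -0.00083468]), 'joint_efforts': array([-3.21944672e-04, -3.93205047e+01, -3.70030046e+01, -1.47478277e-04,
        1.17776020e-03,  1.20725471e-05]), 'tool_pos': array([0.13867925, 0.60938012, 0.23127134]), 'tool_rot': array([-8.96002091e-07,  1.11651207e-01,  9.93747457e-01, -2.59105405e-05]), 'contact_force': array([-0.50923235,  0.03714337,  0.17688523]), 'ft_torque': array([ 0.0443483 , -0.03125891, -0.02925345]), 'gripper_width': 0.9994521861618335}
```

View pics/side0.png

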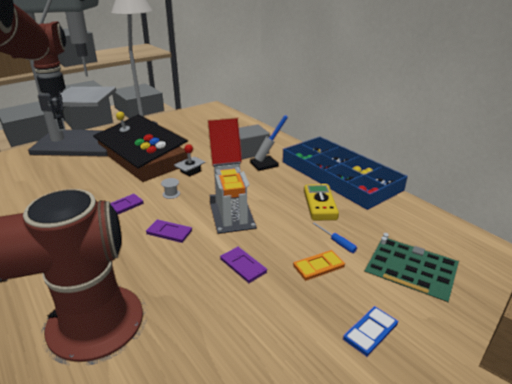

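View pics/top0.png

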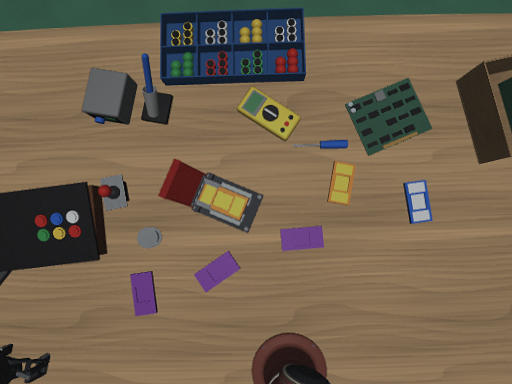

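The orange case lies at about top pixel (341,183). The magazine is at (228,203), with its front pointing right and down in the picture and the red cover leaning back at (180,183). Next I'll measure them.

```bash
python3 - <<'E'
from h import *
f=np.load("top0.npz");im,d=f["im"],f["d"];P=cloud("top",d)
hsv=cv2.cvtColor(im,cv2.COLOR_RGB2HSV)
org=((hsv[...,0]>10)&(hsv[...,0]<32)&(hsv[...,1]>190)&(hsv[...,2]>130))
def box(m,x0,y0,x1,y1):
    k=np.zeros_like(m);k[y0:y1,x0:x1]=1;return m&k
def rect(p):
    r=cv2.minAreaRect((p[:,:2]*1000).astype(np.float32));return np.round(r[0],1),np.round(r[1],1),round(r[2],1)
def pca(p):
    q=p[:,:2]-p[:,:2].mean(0);u,s,v=np.linalg.svd(q,full_matrices=False);return np.degrees(np.arctan2(v[0,1],v[0,0]))
for nm,bx in(("orange",(320,155,362,212)),("stock",(190,170,262,232))):
    p=P[box(org,*bx)&(d>0)];print(nm,len(p),rect(p),pca(p),np.round(np.percentile(p[:,2],[5,25,50,75,95]),4))
    print(p.mean(0))
# foot: low grey points around magazine
k=box(d>0,150,150,275,245)
for lo,hi in((.125,.15),(.03,.12),(.005,.02),(.15,.4)):
    p=P[k&(P[...,2]>lo)&(P[...,2]<hi)];print(lo,hi,len(p),rect(p))
print("bench z",np.median(P[250:330,170:260,2]), np.median(P[140:160,200:230,2]),np.median(P[210:230,360:390,2]))
red=box(((hsv[...,0]<6)|(hsv[...,0]>174))&(hsv[...,1]>150),150,150,215,215)&(d>0)
p=P[red];print("red",len(p),rect(p),np.percentile(p[:,2],[1,50,99]))
f=np.load("side0.npz");im,d=f["im"],f["d"];Q=cloud("side",d);hsv=cv2.cvtColor(im,cv2.COLOR_RGB2HSV)
red=box(((hsv[...,0]<6)|(hsv[...,0]>174))&(hsv[...,1]>150),200,110,245,168)&(d>0)
p=Q[red];c=p.mean(0);u,s,v=np.linalg.svd(p-c,full_matrices=False);print("side red",len(p),c,v,np.percentile(p[:,2],[1,99]))
org=((hsv[...,0]>10)&(hsv[...,0]<32)&(hsv[...,1]>190)&(hsv[...,2]>130))
for nm,bx in(("orange",(285,245,350,285)),("stock",(210,165,255,197))):
    p=Q[box(org,*bx)&(d>0)];print(nm,len(p),rect(p),pca(p),p.mean(0),np.percentile(p[:,2],[5,50,95]))
t=cv2.imread("pics/top0.png");cv2.imwrite("pics/crop0.png",cv2.resize(t[145:245,150:370],None,fx=3.6,fy=3.6,interpolation=cv2.INTER_CUBIC))
E
```

```text
<stdin>:10: RuntimeWarning: Mean of empty slice.
  ret = um.true_divide(
Traceback (most recent call last):
IndexError: index 0 is out of bounds for axis 0 with size 0
```

```bash
cat > m.py <<'E'
from h import *
def box(m,x0,y0,x1,y1):
    k=np.zeros(m.shape,bool);k[y0:y1,x0:x1]=1;return m&k
def rect(p):
    r=cv2.minAreaRect((p[:,:2]*1000).astype(np.float32));return np.round(r[0],1),np.round(r[1],1),round(r[2],1)
def pca(p):
    q=p[:,:2]-p[:,:2].mean(0);u,s,v=np.linalg.svd(q,full_matrices=False);return np.degrees(np.arctan2(v[0,1],v[0,0]))
def load(n,f):
    z=np.load(f);im,d=z["im"],z["d"];hsv=cv2.cvtColor(im,cv2.COLOR_RGB2HSV)
    org=(hsv[...,0]>12)&(hsv[...,0]<32)&(hsv[...,1]>185)&(hsv[...,2]>150)
    red=((hsv[...,0]<6)|(hsv[...,0]>174))&(hsv[...,1]>150)
    return im,d,hsv,org,red,cloud(n,d)
E
python3 - <<'E'
from m import *
im,d,hsv,org,red,P=load("top","top0.npz")
t=im[...,::-1];cv2.imwrite("pics/crop0.png",cv2.resize(t[145:245,150:370],None,fx=3.6,fy=3.6,interpolation=cv2.INTER_CUBIC))
print(hsv[170:200:5,341].tolist(),d[170:200:5,341],d.min(),d.max(),(d>0).mean(),hsv[203,215:240:5].tolist())
k=box(d>0,320,155,362,212)&(P[...,2]>.006);p=P[k];print("orange",len(p),rect(p),pca(p),p.mean(0))
k=box(d>0,150,150,275,245)
for lo,hi in((.12,.15),(.03,.12),(.005,.02),(.15,.4)):
    p=P[k&(P[...,2]>lo)&(P[...,2]<hi)];print(lo,hi,len(p),len(p)and rect(p))
print("bench z",np.median(P[280:330,170:260,2]),np.median(P[210:230,360:390,2]))
E
```

```text
[[27, 151, 172], [20, 162, 154], [27, 151, 172], [27, 152, 170], [23, 155, 171], [27, 151, 172]] [1.095903  1.0916417 1.0995862 1.095667  1.0981234 1.0864208] 0.0 1.9874808 0.9959869384765625 [[28, 146, 173], [28, 146, 173], [28, 146, 171], [24, 152, 171], [29, 145, 172]]
orange 847 (array([ 530.2, -166.7]), array([ 64. , 118.2]), 78.4) 167.6503114423684 [ 0.53044427 -0.16677158  0.01165329]
0.12 0.15 1608 (array([483.8, 170.7]), array([137.1,  86.3]), 65.8)
0.03 0.12 287 (array([476.3, 248.9]), array([159.2, 309.1]), 12.5)
0.005 0.02 618 (array([501.3, 211.7]), array([258.5, 353. ]), 1.3)
0.15 0.4 1267 (array([520.6, 251.1]), array([61.6, 89.9]), 65.0)
bench z -0.0009813026431870764 -0.0013051804251874577
```

View pics/crop0.png

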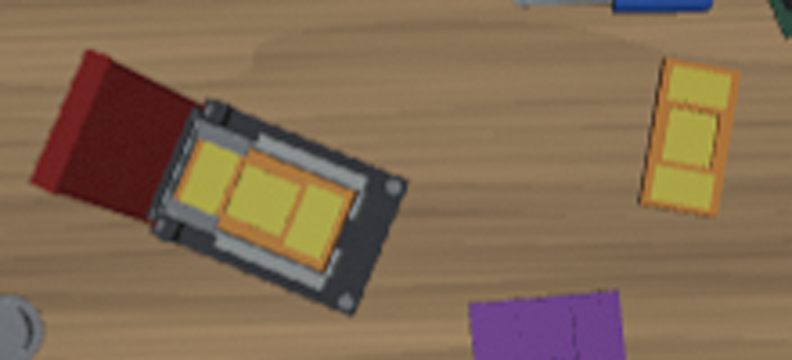

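Both objects are clear in the crop: the loose case at (690,135) and the magazine's stock at (265,205), with the front at lower right. I'll refine the poses by template fits.

```bash
cat > fit.py <<'E'
from m import *
from scipy.optimize import minimize
def project(n,X):
    c=camera_params(n);K=np.array(c["mtx"]);T=np.array(c["extrinsics"])
    p=(X-T[:3,3])@T[:3,:3];q=p[:,:2]/p[:,2:];q=q*(1+c["k1"]*(q**2).sum(1,keepdims=True))
    return q@K[:2,:2].T+K[:2,2]
def ortho_fit(n,mask,polys,x0,z):
    """polys: list of Nx2 outlines (mm) at height z whose union should equal mask; returns x,y(mm),yaw(deg),IoU"""
    S=16
    soft=mask.astype(np.float32)
    def cost(v):
        a=np.radians(v[2]);R=np.array([[np.cos(a),-np.sin(a)],[np.sin(a),np.cos(a)]])
        m=np.zeros(mask.shape,np.uint8)
        m=cv2.resize(m,None,fx=4,fy=4)
        for p in polys:
            X=np.c_[(p@R.T+v[:2])/1000,np.full(len(p),z)]
            uv=(project(n,X)+.5)*4-.5
            cv2.fillPoly(m,[np.round(uv*S).astype(np.int32)],1,shift=4)
        s=cv2.resize(m.astype(np.float32),(mask.shape[1],mask.shape[0]),interpolation=cv2.INTER_AREA)
        return 1-np.minimum(s,soft).sum()/np.maximum(s,soft).sum()
    best=min((minimize(cost,x0,method="Nelder-Mead",options=dict(initial_simplex=np.array(x0)+np.array([[0,0,0],[s,0,0],[0,s,0],[0,0,s]]),xatol=.02,fatol=1e-5)) for s in(6,-5,3)),key=lambda r:r.fun)
    return np.round(best.x,2),round(1-best.fun,3)
def R(x0,x1,y): return np.array([[x0,-y],[x1,-y],[x1,y],[x0,y]],float)
def orange(hsv): 
    h=hsv.astype(int);return (h[...,0]>10)&(h[...,0]<34)&(h[...,1]>135)&(h[...,2]>120)
E
python3 - <<'E'
from fit import *
for n,b1,b2 in(("top",(322,155,362,212),(190,172,262,232)),("side",(285,245,350,285),(212,165,255,200))):
    im,d,hsv,_,red,P=load(n,n+"0.npz");o=orange(hsv)
    if n=="side":
        print(hsv[262,305:335:6].tolist(),hsv[185,225:245:5].tolist())
    m=box(o,*b1).astype(np.uint8);m=cv2.morphologyEx(m,cv2.MORPH_CLOSE,np.ones((3,3)))>0
    print(n,"case",m.sum(),ortho_fit(n,m,[R(-60,60,31)],[530,-167,-12.3],.014))
    m=box(o,*b2).astype(np.uint8);m=cv2.morphologyEx(m,cv2.MORPH_CLOSE,np.ones((3,3)))>0
    print(n,"stock",m.sum(),ortho_fit(n,m,[R(-59,24,31),R(24,61,24)],[484,171,66],.130))
    dark=(hsv[...,2]<75)&(hsv[...,1]<120)
    if n=="top":
        m=box(dark,186,165,275,245);p=R(-90,90,60)
        print("foot dark px",m.sum()); 
        pts=np.argwhere(m)[:,::-1].astype(np.float32)
        r=cv2.minAreaRect(pts);print(r)
        for v in([484,171,66],):
            a=np.radians(v[2]);Rm=np.array([[np.cos(a),-np.sin(a)],[np.sin(a),np.cos(a)]])
            print(project(n,np.c_[(p@Rm.T+v[:2])/1000,np.full(4,.008)]), cv2.boxPoints(r))
    k=box(red,*((150,150,212,225) if n=="top" else (200,112,247,168)))&(d>0)
    p=P[k];c=np.median(p,0);u,s,v=np.linalg.svd(p-c,full_matrices=False);print("red",len(p),c,np.round(v,3).tolist(),np.percentile(p[:,2],[1,50,99]))
E
```

```text
top case 893 (array([ 530.34, -166.87,  -11.81]), np.float64(0.966))
top stock 997 (array([482.55, 165.79,  66.53]), np.float64(0.949))
foot dark px 850
((225.79881286621094, 201.58285522460938), (63.61539077758789, 41.076927185058594), 22.61986541748047)
[[261.93673076 194.52657202]
 [205.38245542 171.10511685]
 [189.30917128 208.8255224 ]
 [246.04627589 232.74469846]] [[188.53845 208.30771]
 [204.33728 170.39053]
 [263.05917 194.858  ]
 [247.26035 232.77518]]
red 1237 [0.52217082 0.25461129 0.21671065] [[-0.126, -0.274, -0.953], [-0.912, 0.411, 0.002], [-0.391, -0.869, 0.302]] [0.14968994 0.21671065 0.27787391]
[[26, 186, 196], [26, 190, 197], [26, 189, 196], [26, 189, 197], [16, 201, 195]] [[24, 194, 199], [26, 186, 197], [26, 189, 196], [26, 189, 198]]
side case 939 (array([ 524.79, -173.4 ,  -11.07]), np.float64(0.819))
side stock 515 (array([475.27, 144.91,  65.68]), np.float64(0.785))
red 1222 [0.52447225 0.25235109 0.20984013] [[-0.142, -0.347, -0.927], [-0.909, 0.416, -0.016], [0.391, 0.84, -0.375]] [0.15087432 0.20984013 0.26850819]
```

Poses (mm):

| Item | Position | Yaw |
|---|---|---|
| Loose case | (530, -167) | -12° |
| Magazine | about (484, 171) | 66° |

The cover is at about 1.95 rad. I'll move over the grasp point at the near end of the case.

Call:
{"api": "step_arm", "payload": {"steps": [[-30,-39,0,0],[-30,-39,0,0],[-30,-39,0,0],[-30,-39,0,0],[-30,-39,0,0],[-30,-39,0,0],[-30,-39,0,0],[-30,-39,0,0]], "claw": 100}}

```text
time: 1.3
tool_pos: [0.3054, 0.2483, 0.2304]
tool_rot: [0.002, 0.105, 0.994, 0.0]
contact_force: [1.4, -0.4, 0.3]
gripper_width: 0.999
```

Call:
{"api": "step_arm", "payload": {"steps": [[-30,-39,0,0],[-30,-39,0,0],[-30,-39,0,0],[-30,-39,0,0],[-30,-39,0,0],[-30,-39,0,0],[-30,-39,0,0],[0,0,0,0]]}}

```text
time: 2.1
tool_pos: [0.4549, -0.0739, 0.2346]
tool_rot: [0.008, 0.109, 0.994, 0.001]
contact_force: [-0.3, 0.7, -0.1]
gripper_width: 1.003
```

```bash
cat > go.py <<'E'
from h import *
from scipy.spatial.transform import Rotation as Ro
def go(x,y,z,yaw):
    s=state();q=s["tool_rot"];R=Ro.from_quat(np.r_[q[1:],q[0]]).as_matrix()
    cy=np.degrees(np.arctan2(R[1,0],R[0,0]))
    d=R.T@(np.array([x,y,z])-s["tool_pos"]*1000)
    print("tool delta",np.round(d,1),"turn",round(-((yaw-cy+180)%360-180),1),"| pos",np.round(s["tool_pos"]*1000,1),"yaw",round(cy,1),"tilt",np.round(R[2],3),"F",np.round(s["contact_force"],1),"w",round(float(s["gripper_width"]),3),"t",s["time"],"q",np.round(s["joint_pos"],2))
MX,MY,MA=483.8,170.7,66.2
def mg(xm,ym,z,yaw=MA+180):
    a=np.radians(MA);go(MX+xm*np.cos(a)-ym*np.sin(a),MY+xm*np.sin(a)+ym*np.cos(a),z,yaw)
def where():
    s=state();a=np.radians(MA);d=s["tool_pos"][:2]*1000-[MX,MY];print("mag xy",np.round([d@[np.cos(a),np.sin(a)],d@[-np.sin(a),np.cos(a)]],1),"z",np.round(s["tool_pos"][2]*1000,1))
if __name__=="__main__": eval(sys.argv[1])
E
python3 go.py "go(488.2,-158,60,168)"
```

```text
tool delta [-48.  -75.6 175.1] turn -0.5 | pos [454.9 -73.9 234.6] yaw 167.5 tilt [-0.016  0.004 -1.   ] F [-0.3  0.7 -0.1] w 1.003 t 2.1 q [-0.33 -0.37  1.98  0.01  1.51 -1.68]
```

Call:
{"api": "step_arm", "payload": {"steps": [[-12,-19,22,-0.5],[-12,-19,22,0],[-12,-19,22,0],[-12,-19,22,0],[0,0,22,0],[0,0,22,0],[0,0,22,0],[0,0,20,0]]}}

```text
time: 2.9
tool_pos: [0.4946, -0.1624, 0.0621]
tool_rot: [0.014, 0.105, 0.994, 0.0]
contact_force: [-0.2, -1.0, 0.7]
gripper_width: 1.002
```

```bash
python3 go.py "go(488.2,-158,1,168)"
```

```text
tool delta [ 8.9  2.8 60.9] turn -0.1 | pos [ 494.6 -162.4   62.1] yaw 167.9 tilt [-0.029  0.003 -1.   ] F [-0.2 -1.   0.7] w 1.002 t 2.9 q [-0.47 -0.05  2.01  0.01  1.15 -1.83]
```

Call:
{"api": "step_arm", "payload": {"steps": [[3,1,10,0],[3,1,10,0],[3,1,10,0],[0,0,10,0],[0,0,8,0],[0,0,6,0],[0,0,4,0],[0,0,2,0]]}}

```text
time: 3.7
tool_pos: [0.4875, -0.1557, -0.0021]
tool_rot: [0.014, 0.105, 0.994, 0.0]
contact_force: [-0.5, -0.5, -0.6]
gripper_width: 0.997
```

```bash
python3 - <<'E'
from go import *
go(488.2,-158,0,168)
im,d=grab_frame("side");cv2.imwrite("pics/s1.png",cv2.resize(im[200:320,250:400,::-1],None,fx=5,fy=5,interpolation=cv2.INTER_CUBIC))
E
```

```text
tool delta [-1.2 -2.1 -2.1] turn -0.0 | pos [ 487.5 -155.7   -2.1] yaw 168.0 tilt [-0.029  0.004 -1.   ] F [-0.5 -0.5 -0.6] w 0.997 t 3.7 q [-0.46  0.04  2.05  0.01  1.02 -1.83]
```

View pics/s1.png

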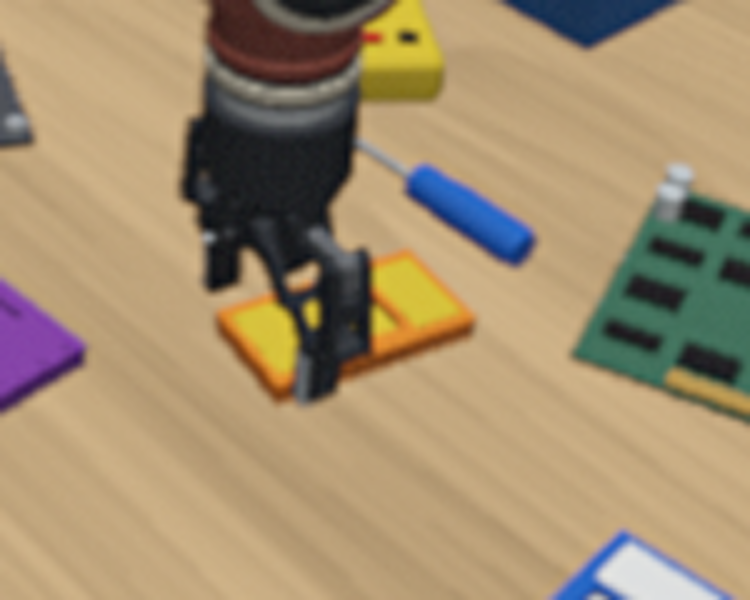

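The fingers straddle the near end of the case, with the near finger at crop (320,350). I'll close them.

Call:
{"api": "step_arm", "payload": {"steps": [[-1,-2,0,0],[0,0,0,0],[0,0,0,0],[0,0,0,0],[0,0,0,0],[0,0,0,0],[0,0,0,0],[0,0,0,0]], "claw": 40}}

```text
time: 4.55
tool_pos: [0.4889, -0.1587, -0.0009]
tool_rot: [0.015, 0.105, 0.994, -0.0]
contact_force: [0.8, 0.1, -1.0]
gripper_width: 0.709
```

Call:
{"api": "step_arm", "payload": {"steps": [[0,0,-5,0],[0,0,-10,0],[0,0,-15,0],[0,0,-20,0],[0,0,-20,0],[0,0,-20,0],[0,0,-20,0],[0,0,-20,0]], "claw": 40}}

```text
time: 5.35
tool_pos: [0.4827, -0.1571, 0.1351]
tool_rot: [0.013, 0.104, 0.994, 0.001]
contact_force: [1.0, -0.4, -0.1]
gripper_width: 0.707
```

Call:
{"api": "step_arm", "payload": {"steps": [[0,0,-20,0],[0,0,-20,0],[0,0,-20,0],[0,0,-20,0],[0,0,-10,0],[0,0,0,0]]}}

```text
time: 5.95
tool_pos: [0.4812, -0.1574, 0.2382]
tool_rot: [0.019, 0.104, 0.994, -0.002]
contact_force: [-0.0, 0.4, -1.0]
gripper_width: 0.709
```

```bash
python3 - <<'E'
from go import *
from fit import *
mg(-130,0,200);where()
im,d=grab_frame("side");cv2.imwrite("pics/s2.png",cv2.resize(im[150:300,220:400,::-1],None,fx=4,fy=4,interpolation=cv2.INTER_CUBIC))
E
```

```text
tool delta [ 93.6 194.2  34.9] turn -78.2 | pos [ 481.2 -157.4  238.2] yaw 168.0 tilt [-0.038  0.001 -0.999] F [-0.   0.4 -1. ] w 0.709 t 5.95 q [-0.47 -0.27  1.9   0.01  1.48 -1.83]
mag xy [-301.3 -130. ] z 238.2
```

View pics/s2.png

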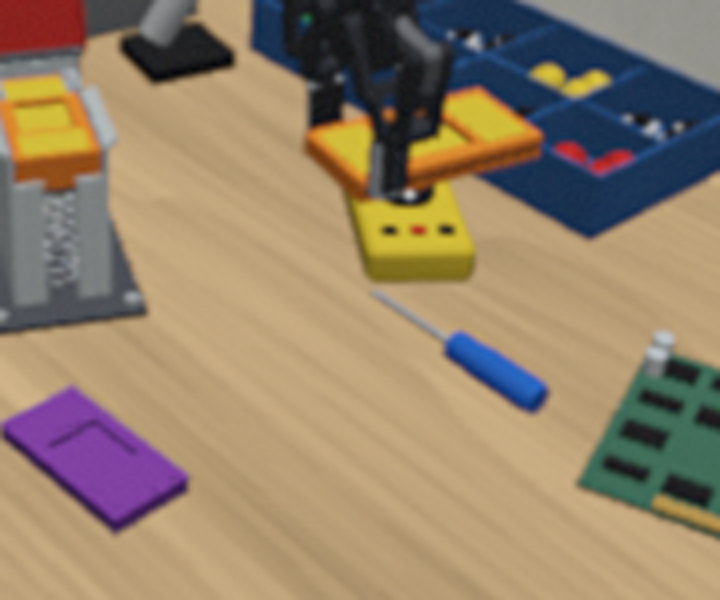

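The case is held level at its end, at crop (400,150) in the side view. I'll carry it towards the magazine front.

Call:
{"api": "step_arm", "payload": {"steps": [[6,12,0,0],[12,24,0,0],[12,24,0,0],[12,24,0,0],[12,24,0,0],[12,24,0,0],[12,24,0,0],[8,16,0,0]]}}

```text
time: 6.8
tool_pos: [0.4232, 0.0399, 0.2222]
tool_rot: [0.008, 0.106, 0.994, 0.002]
contact_force: [0.2, -0.5, -1.6]
gripper_width: 0.708
```

Call:
{"api": "step_arm", "payload": {"steps": [[4,8,0,-4],[0,0,0,-8],[0,0,0,-8],[0,0,0,-8],[0,0,0,-8],[0,0,0,-8],[0,0,0,-8],[0,0,0,-8]]}}

```text
time: 7.6
tool_pos: [0.4091, 0.0578, 0.2075]
tool_rot: [-0.003, -0.429, 0.903, 0.005]
contact_force: [-0.3, 1.3, 0.1]
gripper_width: 0.708
```

```bash
python3 go.py "mg(-130,0,200)"
```

```text
tool delta [ -9.4 -21.1   7.3] turn -15.4 | pos [409.1  57.8 207.5] yaw -129.2 tilt [ 0.001  0.011 -1.   ] F [-0.3  1.3  0.1] w 0.708 t 7.6 q [-0.04 -0.47  2.1   0.01  1.52 -2.5 ]
```

Call:
{"api": "step_arm", "payload": {"steps": [[-1,-3,0,-5],[-3,-6,0,-5],[-3,-6,0,-4],[-2,-4,0,-1],[0,0,0,0]]}}

```text
time: 8.1
tool_pos: [0.4242, 0.0588, 0.199]
tool_rot: [-0.008, -0.549, 0.836, 0.01]
contact_force: [-0.3, 0.1, -0.2]
gripper_width: 0.708
```

```bash
python3 - <<'E'
from fit import *
from go import *
mg(-86,0,160);where()
im,d=grab_frame("top");hsv=cv2.cvtColor(im,cv2.COLOR_RGB2HSV)
cv2.imwrite("pics/t3.png",cv2.resize(im[150:260,150:310,::-1],None,fx=4.5,fy=4.5,interpolation=cv2.INTER_CUBIC))
P=cloud("top",d);k=box(orange(hsv)&(P[...,2]>.15)&(P[...,2]<.26),190,160,300,260);p=P[k]
print(len(p),rect(p),np.percentile(p[:,2],[5,50,95]))
a=np.radians(MA);q=(p[:,:2]*1000-[MX,MY])@np.array([[np.cos(a),-np.sin(a)],[np.sin(a),np.cos(a)]])
print(np.percentile(q,[1,50,99],axis=0)); A=np.c_[q,np.ones(len(q))];print(np.linalg.lstsq(A,p[:,2]*1000,rcond=None)[0])
E
```

```text
tool delta [-40.4 -10.6  38.7] turn 0.4 | pos [424.2  58.8 199. ] yaw -113.4 tilt [ 0.002  0.024 -1.   ] F [-0.3  0.1 -0.2] w 0.708 t 8.1 q [-0.04 -0.41  2.07  0.01  1.5  -2.77]
mag xy [-126.4    9.4] z 199.0
109 (array([461.9, 151.4]), array([13., 61.]), 72.3) [0.20698678 0.20964041 0.21242705]
[[-34.94206535 -17.35481247]
 [-26.65422364  13.41322466]
 [-21.26424247  41.90266979]]
[-1.08335680e-01  1.63584180e-02  2.06596907e+02]
```

View pics/t3.png

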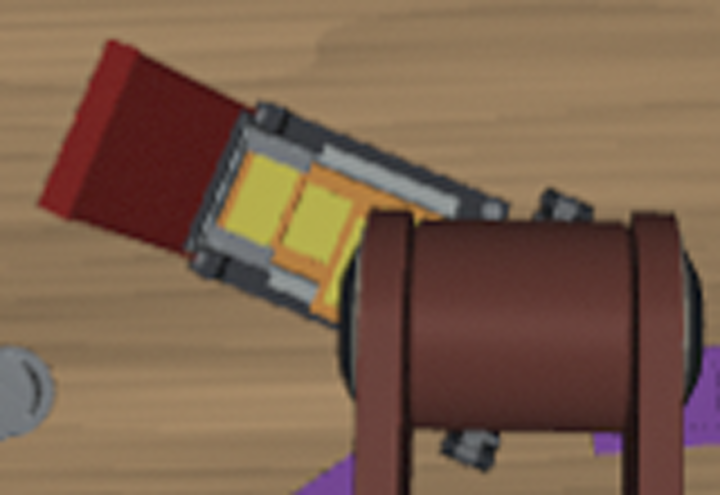

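The case's rear end shows at crop (330,290), heading into the column. It is about 9 mm off to +y, which I'll correct while moving in.

Call:
{"api": "step_arm", "payload": {"steps": [[0,-4,0,0.4],[-6,-4,2,0],[-8,-2,5,0],[-8,0,7,0],[-8,0,7,0],[-6,0,7,0],[-2,0,4,0],[0,0,0,0]]}}

```text
time: 8.95
tool_pos: [0.4485, 0.0935, 0.1621]
tool_rot: [-0.009, -0.545, 0.838, 0.01]
contact_force: [-0.1, -0.1, -0.5]
gripper_width: 0.704
```

```bash
python3 go.py "(mg(-89,-1,140),where())"
```

```text
tool delta [ 4.  -2.8 22.1] turn -0.1 | pos [448.5  93.5 162.1] yaw -113.9 tilt [ 0.004  0.027 -1.   ] F [-0.1 -0.1 -0.5] w 0.704 t 8.95 q [ 0.04 -0.29  2.05  0.01  1.41 -2.69]
mag xy [-84.9   1.1] z 162.1
```

Call:
{"api": "step_arm", "payload": {"steps": [[2,-1,5,0],[2,-1,6,0],[0,0,6,0],[0,0,5,0],[0,0,3,0],[0,0,2,0],[0,0,0,0]]}}

```text
time: 9.65
tool_pos: [0.4483, 0.088, 0.1332]
tool_rot: [-0.008, -0.544, 0.839, 0.01]
contact_force: [0.1, 0.3, -1.3]
gripper_width: 0.706
```

```bash
python3 - <<'E'
from fit import *
from go import *
mg(-89,-1,131);where()
im,d=grab_frame("side")
cv2.imwrite("pics/s4.png",cv2.resize(im[100:240,170:300,::-1],None,fx=4.2,fy=4.2,interpolation=cv2.INTER_CUBIC))
E
```

```text
tool delta [-1.  -0.2  2.1] turn -0.2 | pos [448.3  88.  133.2] yaw -114.0 tilt [ 0.003  0.026 -1.   ] F [ 0.1  0.3 -1.3] w 0.706 t 9.65 q [ 0.03 -0.27  2.08  0.01  1.36 -2.7 ]
mag xy [-90.   -0.9] z 133.2
```

View pics/s4.png

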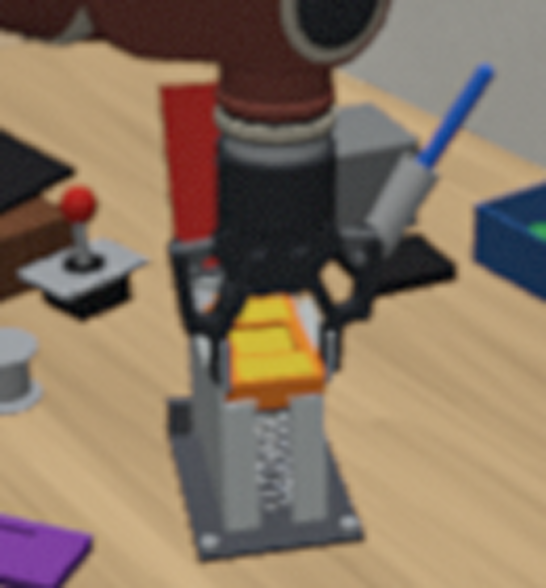

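The held case sits between the fingers over the column, at crop (275,360). I'll lower it gently onto the stack.

Call:
{"api": "step_arm", "payload": {"steps": [[0,0,1.5,0],[0,0,1.5,0],[0,0,1.5,0],[0,0,0,0]]}}

```text
time: 10.1
tool_pos: [0.4489, 0.0881, 0.1306]
tool_rot: [-0.008, -0.545, 0.838, 0.009]
contact_force: [-1.7, -1.2, 3.4]
gripper_width: 0.703
```

```bash
python3 go.py "(mg(-89,-1,130),where())"
```

```text
tool delta [-0.6  0.4  0.6] turn -0.2 | pos [448.9  88.1 130.6] yaw -114.0 tilt [ 0.003  0.024 -1.   ] F [-1.7 -1.2  3.4] w 0.703 t 10.1 q [ 0.03 -0.26  2.08  0.01  1.35 -2.7 ]
mag xy [-89.6  -1.4] z 130.6
```

Call:
{"api": "step_arm", "payload": {"steps": [[0,0,0,0],[0,0,0,0],[0,0,0,0],[0,0,0,0],[0,0,-5,0],[0,0,-15,0],[0,0,-20,0],[0,0,-20,0]], "claw": 100}}

```text
time: 10.9
tool_pos: [0.4483, 0.0879, 0.1906]
tool_rot: [-0.01, -0.545, 0.839, 0.011]
contact_force: [-0.9, 0.2, -0.1]
gripper_width: 1.0
```

Call:
{"api": "step_arm", "payload": {"steps": [[20,0,-10,0],[30,0,-10,0],[35,0,0,0],[30,0,0,0],[10,0,0,0],[0,0,0,0]], "claw": 0}}

```text
time: 11.5
tool_pos: [0.401, -0.03, 0.2253]
tool_rot: [-0.003, -0.546, 0.838, 0.005]
contact_force: [-0.1, 0.3, -0.0]
gripper_width: 0.002
```

```bash
python3 - <<'E'
from fit import *
from go import *
mg(-44,0,160);where()
im,d=grab_frame("top");np.savez("top5.npz",im=im,d=d);hsv=cv2.cvtColor(im,cv2.COLOR_RGB2HSV)
cv2.imwrite("pics/t5.png",cv2.resize(im[150:260,150:310,::-1],None,fx=4.5,fy=4.5,interpolation=cv2.INTER_CUBIC))
P=cloud("top",d);k=box(orange(hsv)&(P[...,2]>.125)&(P[...,2]<.16),190,160,300,260)
a=np.radians(MA);Q=(P[...,:2]*1000-[MX,MY])@np.array([[np.cos(a),-np.sin(a)],[np.sin(a),np.cos(a)]])
for x in range(-100,60,10):
    s=k&(abs(Q[...,0]-x)<5); print(x,s.sum(),s.sum()and (np.round(np.median(P[s][:,2])*1000,1),np.round(np.percentile(Q[s][:,1],[3,97]),1)))
E
```

```text
tool delta [-173.     4.6   65.4] turn -0.0 | pos [401.  -30.  225.3] yaw -113.8 tilt [-0.     0.012 -1.   ] F [-0.1  0.3 -0. ] w 0.002 t 11.5 q [-0.26 -0.52  2.1   0.    1.57 -2.99]
mag xy [-217.    -5.2] z 225.3
-100 93 (np.float64(142.7), array([-27.8,  29.4]))
-90 92 (np.float64(143.0), array([-27.4,  28.8]))
-80 94 (np.float64(143.0), array([-28.1,  29.3]))
-70 91 (np.float64(142.5), array([-28.5,  28.6]))
-60 92 (np.float64(139.5), array([-28. ,  28.2]))
-50 93 (np.float64(139.3), array([-28.8,  28.2]))
-40 93 (np.float64(139.1), array([-28.2,  27.5]))
-30 91 (np.float64(139.0), array([-29.1,  28. ]))
-20 97 (np.float64(142.4), array([-27.9,  27.7]))
-10 91 (np.float64(143.1), array([-28.6,  27.8]))
0 90 (np.float64(143.1), array([-28.4,  27.6]))
10 92 (np.float64(142.9), array([-28.9,  28.1]))
20 54 (np.float64(128.5), array([-22.9,  21. ]))
30 65 (np.float64(128.7), array([-22.4,  19.1]))
40 59 (np.float64(128.8), array([-21.5,  18.5]))
50 67 (np.float64(128.9), array([-22.2,  19.4]))
```

View pics/t5.png

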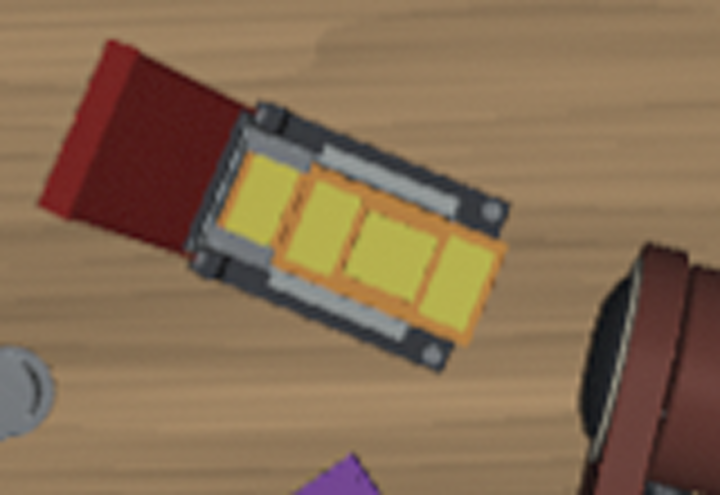

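The case lies flat on the stack with its centre near x=-44, centred in y. The well floor reads level at z≈0.139. I'll bring the shut fingers over the well.

Call:
{"api": "step_arm", "payload": {"steps": [[-15,0,0,0],[-25,1,0,0],[-25,1,0,0],[-25,1,5,0],[-25,1,8,0],[-25,1,8,0],[-20,0,8,0],[0,0,0,0]], "claw": 0}}

```text
time: 12.35
tool_pos: [0.4647, 0.1343, 0.1974]
tool_rot: [-0.001, -0.55, 0.835, 0.006]
contact_force: [-1.2, -0.6, -0.5]
gripper_width: -0.002
```

```bash
python3 go.py "(mg(-37,0,145),where())"
```

```text
tool delta [-3.8 -3.4 52.4] turn 0.5 | pos [464.7 134.3 197.4] yaw -113.3 tilt [-0.004  0.012 -1.   ] F [-1.2 -0.6 -0.5] w -0.002 t 12.35 q [ 0.12 -0.27  1.97  0.01  1.45 -2.62]
mag xy [-41.    2.7] z 197.4
```

Call:
{"api": "step_arm", "payload": {"steps": [[-1,-1,10,0.5],[-2,-1,12,0],[-1,-1,12,0],[0,0,10,0],[0,0,6,0],[0,0,2,0],[0,0,0,0]]}}

```text
time: 13.05
tool_pos: [0.4677, 0.1368, 0.1402]
tool_rot: [-0.003, -0.546, 0.838, 0.007]
contact_force: [-0.3, -0.1, -0.1]
gripper_width: -0.006
```

```bash
python3 go.py "(mg(-37,0,138),where())"
```

```text
tool delta [-0.6 -1.1  2.1] turn -0.0 | pos [467.7 136.8 140.2] yaw -113.8 tilt [-0.003  0.014 -1.   ] F [-0.3 -0.1 -0.1] w -0.006 t 13.05 q [ 0.13 -0.2   2.01  0.01  1.34 -2.6 ]
mag xy [-37.6   1. ] z 140.2
```

Call:
{"api": "step_arm", "payload": {"steps": [[0,-0.5,3,0],[0,-0.5,3,0],[0,0,3,0],[0,0,3,0],[0,0,2,0],[0,0,0,0]]}}

```text
time: 13.65
tool_pos: [0.4687, 0.1365, 0.1343]
tool_rot: [-0.003, -0.546, 0.838, 0.007]
contact_force: [-4.5, -0.2, 6.7]
gripper_width: -0.001
```

```bash
python3 go.py "(mg(-37,0,122.5),where())"
```

```text
tool delta [-0.4 -0.2 11.8] turn -0.1 | pos [468.7 136.5 134.3] yaw -113.9 tilt [-0.002  0.016 -1.   ] F [-4.5 -0.2  6.7] w -0.001 t 13.65 q [ 0.12 -0.19  2.01  0.01  1.34 -2.6 ]
mag xy [-37.4  -0. ] z 134.3
```

Call:
{"api": "step_arm", "payload": {"steps": [[0,0,5,0],[0,0,5,0],[0,0,5,0],[0,0,4,0]]}}

```text
time: 14.05
tool_pos: [0.4693, 0.1365, 0.1232]
tool_rot: [-0.004, -0.546, 0.838, 0.007]
contact_force: [-6.0, -0.2, 9.1]
gripper_width: 0.004
```

```bash
python3 go.py "(mg(-37,0,122.5),where())"
```

```text
tool delta [-0.1  0.5  0.7] turn -0.0 | pos [469.3 136.5 123.2] yaw -113.8 tilt [-0.001  0.016 -1.   ] F [-6.  -0.2  9.1] w 0.004 t 14.05 q [ 0.13 -0.18  2.02  0.01  1.31 -2.6 ]
mag xy [-37.1  -0.5] z 123.2
```

Call:
{"api": "step_arm", "payload": {"steps": [[-3,0,2.5,0],[-5,0,2,0],[-5,0,2,0]]}}

```text
time: 14.35
tool_pos: [0.4764, 0.1454, 0.1224]
tool_rot: [-0.005, -0.546, 0.838, 0.003]
contact_force: [-3.8, -4.8, 7.8]
gripper_width: 0.002
```

```bash
python3 go.py "(mg(-20,0,122.5),where())"
```

```text
tool delta [-6.1  3.4 -0.1] turn -0.0 | pos [476.4 145.4 122.4] yaw -113.8 tilt [ 0.005  0.01  -1.   ] F [-3.8 -4.8  7.8] w 0.002 t 14.35 q [ 0.15 -0.15  2.    0.    1.31 -2.58]
mag xy [-26.1  -3.4] z 122.4
```

Call:
{"api": "step_arm", "payload": {"steps": [[-5,1.5,2,0],[-6,1,2,0],[-6,1,2,0]]}}

```text
time: 14.65
tool_pos: [0.4831, 0.1591, 0.1228]
tool_rot: [-0.005, -0.546, 0.838, -0.003]
contact_force: [-5.2, -6.3, 7.6]
gripper_width: 0.002
```

```bash
python3 go.py "(mg(-10,0,122.5),where())"
```

```text
tool delta [-0.9  4.1  0.3] turn -0.1 | pos [483.1 159.1 122.8] yaw -113.9 tilt [ 0.011  0.001 -1.   ] F [-5.2 -6.3  7.6] w 0.002 t 14.65 q [ 0.18 -0.13  1.98 -0.01  1.3  -2.55]
mag xy [-10.9  -4.1] z 122.8
```

Call:
{"api": "step_arm", "payload": {"steps": [[-6,2,2.2,0],[-6,2,2.2,0],[-6,1,2.2,0]]}}

```text
time: 14.95
tool_pos: [0.49, 0.1747, 0.1229]
tool_rot: [-0.004, -0.545, 0.838, -0.008]
contact_force: [-2.4, -5.0, 7.4]
gripper_width: 0.002
```

```bash
python3 go.py "(mg(12,0,122.5),where())"
```

```text
tool delta [-5.9  4.1  0.3] turn -0.1 | pos [490.  174.7 122.9] yaw -113.9 tilt [ 0.015 -0.01  -1.   ] F [-2.4 -5.   7.4] w 0.002 t 14.95 q [ 0.21 -0.1   1.95 -0.02  1.29 -2.51]
mag xy [ 6.1 -4. ] z 122.9
```

Call:
{"api": "step_arm", "payload": {"steps": [[-5,1,2.2,0],[-5,1,2.2,0],[-5,1,2,0]]}}

```text
time: 15.25
tool_pos: [0.4916, 0.178, 0.1229]
tool_rot: [-0.017, -0.546, 0.837, -0.019]
contact_force: [-12.7, -19.9, 16.5]
gripper_width: -0.002
```

```bash
python3 go.py "(mg(12,0,122.5),where())"
```

```text
tool delta [-2.2  4.2  0.2] turn -0.0 | pos [491.6 178.  122.9] yaw -113.8 tilt [ 0.049 -0.013 -0.999] F [-12.7 -19.9  16.5] w -0.002 t 15.25 q [ 0.23 -0.08  1.93 -0.05  1.31 -2.48]
mag xy [ 9.8 -4.2] z 122.9
```

```bash
python3 - <<'E'
from fit import *
im,d=grab_frame("side")
a=cv2.resize(im[150:240,195:265,::-1],None,fx=6,fy=6,interpolation=cv2.INTER_CUBIC)
im,d=grab_frame("top");
b=cv2.resize(im[150:240,180:270,::-1],None,fx=6,fy=6,interpolation=cv2.INTER_CUBIC)[:,:380]
cv2.imwrite("pics/s6.png",np.hstack([a,b]))
E
```

```text
(no output)
```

View pics/s6.png

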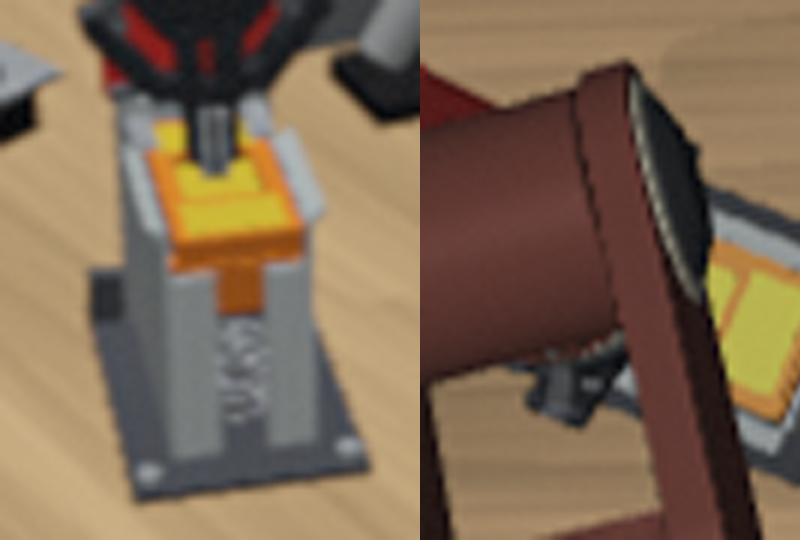

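The case is in, with its front flush above the front wall at crop (235,235). I'll ease off and lift slowly so the spring raises it under the lips.

Call:
{"api": "step_arm", "payload": {"steps": [[1,0,0,0],[2,1,-1,0],[0,0,-3,0],[0,0,-3,0],[0,0,-5,0],[0,0,-8,0],[0,0,-12,0],[0,0,-15,0]]}}

```text
time: 16.15
tool_pos: [0.4898, 0.1775, 0.1738]
tool_rot: [-0.017, -0.546, 0.838, -0.019]
contact_force: [-0.2, 0.4, 0.3]
gripper_width: 0.001
```

Call:
{"api": "step_arm", "payload": {"steps": [[10,0,-20,0],[30,0,-20,0],[30,0,-10,0],[30,0,0,0],[30,0,0,0],[30,0,0,0],[20,0,0,0],[0,0,0,0]]}}

```text
time: 16.95
tool_pos: [0.419, 0.0116, 0.2503]
tool_rot: [-0.009, -0.547, 0.837, -0.024]
contact_force: [0.6, 0.5, -0.0]
gripper_width: 0.003
```

```bash
python3 - <<'E'
from fit import *
from go import *
where();mg(-150,0,300)
im,d=grab_frame("top");np.savez("top7.npz",im=im,d=d);hsv=cv2.cvtColor(im,cv2.COLOR_RGB2HSV)
b=cv2.resize(im[145:245,150:280,::-1],None,fx=3,fy=3,interpolation=cv2.INTER_CUBIC)
im2,d2=grab_frame("side");a=cv2.resize(im2[140:240,195:265,::-1],None,fx=5,fy=5,interpolation=cv2.INTER_CUBIC)
b=cv2.copyMakeBorder(b,0,200,0,0,cv2.BORDER_CONSTANT);cv2.imwrite("pics/t7.png",np.hstack([a,b]))
P=cloud("top",d);k=box(orange(hsv)&(P[...,2]>.1)&(P[...,2]<.16),190,160,300,260)
a=np.radians(MA);Q=(P[...,:2]*1000-[MX,MY])@np.array([[np.cos(a),-np.sin(a)],[np.sin(a),np.cos(a)]])
for x in range(-100,70,6):
    s=k&(abs(Q[...,0]-x)<3); print(x,s.sum(),s.sum()and (np.round(np.median(P[s][:,2])*1000,1),np.round(np.percentile(Q[s][:,1],[3,97]),1)))
E
```

```text
mag xy [-171.8   -4.9] z 250.3
tool delta [-19.7   3.3 -50.7] turn 0.1 | pos [419.   11.6 250.3] yaw -113.7 tilt [ 0.042 -0.031 -0.999] F [ 0.6  0.5 -0. ] w 0.003 t 16.95 q [-0.12 -0.49  2.04 -0.05  1.57 -2.85]
-100 0 0
-94 0 0
-88 0 0
-82 0 0
-76 0 0
-70 0 0
-64 32 (np.float64(117.4), array([-29.6,  25.3]))
-58 55 (np.float64(128.7), array([-30.2,  26.5]))
-52 53 (np.float64(129.3), array([-30.7,  27.3]))
-46 57 (np.float64(128.9), array([-30.9,  28. ]))
-40 55 (np.float64(129.1), array([-30.3,  26.4]))
-34 54 (np.float64(128.9), array([-30.7,  27.1]))
-28 54 (np.float64(128.8), array([-29.9,  26.6]))
-22 53 (np.float64(127.3), array([-30.6,  26.2]))
-16 56 (np.float64(125.2), array([-31.,  27.]))
-10 55 (np.float64(125.4), array([-30.2,  26.6]))
-4 55 (np.float64(125.4), array([-30.6,  27.2]))
2 51 (np.float64(125.1), array([-31.2,  25.9]))
8 56 (np.float64(125.8), array([-30.2,  27.2]))
14 56 (np.float64(124.7), array([-30.7,  28.3]))
20 48 (np.float64(126.5), array([-23.1,  21.2]))
26 39 (np.float64(129.0), array([-21.8,  18.8]))
32 37 (np.float64(129.2), array([-20.9,  19.6]))
38 40 (np.float64(129.5), array([-21.2,  19. ]))
44 38 (np.float64(129.1), array([-21.7,  18.6]))
50 36 (np.float64(129.6), array([-21.2,  19.7]))
56 35 (np.float64(128.7), array([-21.7,  19.3]))
62 0 0
68 0 0
```

View pics/t7.png

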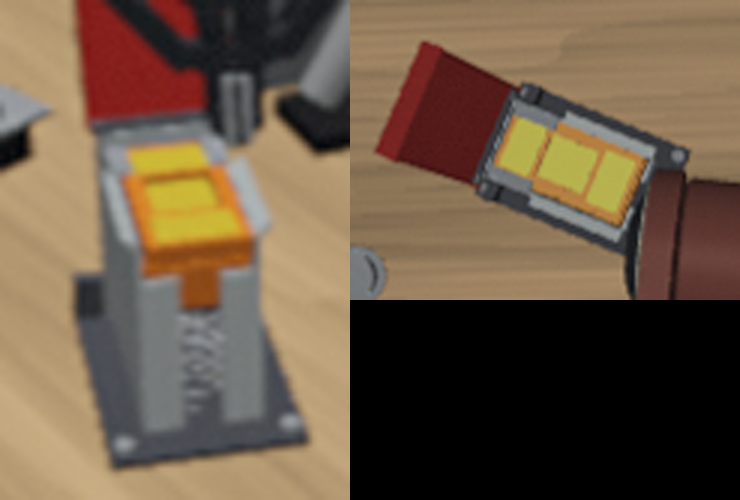

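The case is home: level at about 0.130 (camera bias +1 mm) and under the lips, with nothing sticking out in front. I'll compare its seating with the first stock case and measure the cover.

```bash
python3 - <<'E'
from fit import *
from go import *
a=np.radians(MA);RM=np.array([[np.cos(a),-np.sin(a)],[np.sin(a),np.cos(a)]])
for f in("top0.npz","top7.npz"):
    im,d,hsv,_,red,P=load("top",f);o=orange(hsv)
    m=box(o,190,172,262,232)&(P[...,2]>.1)
    print(f,m.sum(),ortho_fit("top",cv2.morphologyEx(m.astype(np.uint8),cv2.MORPH_CLOSE,np.ones((3,3)))>0,[R(-59,24,31),R(24,61,24)],[484,168,66],.130))
    Q=(P[...,:2]*1000-[MX,MY])@RM
    s=m&(abs(Q[...,1])<17);x=Q[s][:,0];z=P[s][:,2]*1000
    from scipy.optimize import minimize
    g=lambda c:np.abs(z-129+3.7*((abs(x-c)<22))).mean()
    cs=np.arange(-8,8,.25);print("well centre",cs[np.argmin([g(c) for c in cs])])
    k=box(red,150,150,212,225)&(P[...,2]>.14);x=Q[k][:,0];z=P[k][:,2]*1000
    A=np.polyfit(z[z<255],x[z<255],1);print("cover x=",A,"at z144",np.polyval(A,144),"theta",np.pi/2+np.arctan(A[0]),"max",x.max(),np.percentile(z,99.5),"y",np.percentile(Q[k][:,1],[2,98]))
E
python3 go.py "mg(-100,-120,320)"
```

```text
top0.npz 988 (array([482.45, 165.75,  66.45]), np.float64(0.945))
well centre -3.25
cover x= [0.39669508 7.67715816] at z144 64.80124981939812 theta 1.9484503929408055 max 117.41071087993811 279.5387801003781 y [-44.51419107  41.25749757]
top7.npz 1023 (array([483.41, 165.32,  65.88]), np.float64(0.948))
well centre -1.25
cover x= [0.39748111 7.45388207] at z144 64.6911621335687 theta 1.949129364069955 max 116.8809857087483 1104.6358246366524 y [-44.51033842  41.35062577]
tool delta [ -66.8 -117.6  -69.3] turn 0.2 | pos [419.6  13.  249.9] yaw -113.6 tilt [ 0.041 -0.03  -0.999] F [-0.3 -0.   0.1] w 0.003 t 17.05 q [-0.11 -0.49  2.04 -0.05  1.57 -2.85]
```

Call:
{"api": "step_arm", "payload": {"steps": [[0,0,-20,0],[-5,1,-25,0],[-15,1,-25,0],[-25,1,-10,0],[-25,1,0,0],[-25,0,0,0],[-25,0,0,0],[-15,0,0,0]]}}

```text
time: 17.85
tool_pos: [0.4715, 0.155, 0.3297]
tool_rot: [-0.007, -0.551, 0.834, -0.023]
contact_force: [-0.1, -0.5, -1.2]
gripper_width: -0.002
```

```bash
python3 go.py "(mg(150,-1,330),where())"
```

```text
tool delta [-169.1   -8.1   -6.3] turn 0.7 | pos [471.5 155.  329.7] yaw -113.1 tilt [ 0.037 -0.03  -0.999] F [-0.1 -0.5 -1.2] w -0.002 t 17.85 q [ 0.19 -0.3   1.77 -0.05  1.66 -2.55]
mag xy [-19.3   4.9] z 329.7
```

Call:
{"api": "step_arm", "payload": {"steps": [[-15,-1,-1,0.7],[-25,-2,-1,0],[-25,-2,-1,0],[-25,-1,-1,0],[-25,-1,-1,0],[-25,0,-1,0],[-20,0,0,0],[-8,0,0,0]]}}

```text
time: 18.65
tool_pos: [0.5454, 0.3269, 0.3279]
tool_rot: [-0.009, -0.553, 0.833, -0.021]
contact_force: [-0.8, 0.4, -0.8]
gripper_width: -0.004
```

```bash
python3 go.py "(mg(150,-1,245),where())"
```

```text
tool delta [14.8 -5.3 83.6] turn 0.9 | pos [545.4 326.9 327.9] yaw -112.9 tilt [ 0.038 -0.025 -0.999] F [-0.8  0.4 -0.8] w -0.004 t 18.65 q [ 0.44  0.05  1.46 -0.04  1.65 -2.3 ]
mag xy [167.8   6.6] z 327.9
```

Call:
{"api": "step_arm", "payload": {"steps": [[2,-2,12,0.9],[2,-2,15,0],[2,-2,15,0],[0,0,15,0],[0,0,12,0],[0,0,8,0],[0,0,2,0],[0,0,0,0]]}}

```text
time: 19.45
tool_pos: [0.547, 0.3129, 0.2391]
tool_rot: [-0.012, -0.545, 0.838, -0.021]
contact_force: [0.0, 0.3, 0.0]
gripper_width: 0.002
```

```bash
python3 go.py "(mg(150,-1,245),where())"
```

```text
tool delta [ 5.9 -0.7 -5.7] turn -0.1 | pos [547.  312.9 239.1] yaw -113.9 tilt [ 0.042 -0.022 -0.999] F [0.  0.3 0. ] w 0.002 t 19.45 q [ 0.42  0.07  1.58 -0.04  1.51 -2.3 ]
mag xy [155.7  -0.4] z 239.1
```

Call:
{"api": "step_arm", "payload": {"steps": [[10,0,0,0],[12,0,0,0],[12,0,0,0],[12,0,0,0],[12,0,0,0],[12,0,0,0]]}}

```text
time: 20.05
tool_pos: [0.5188, 0.2465, 0.2476]
tool_rot: [-0.006, -0.546, 0.837, -0.021]
contact_force: [0.6, 2.1, 1.4]
gripper_width: -0.004
```

```bash
cat > cov.py <<'E'
from go import *
where()
s=state();print("F",np.round(s["contact_force"],1),"q",np.round(s["joint_pos"],2),"t",s["time"])
a=np.radians(MA);p=s["tool_pos"]*1000
xm=(p[:2]-[MX,MY])@[np.cos(a),np.sin(a)]
print("corner r,theta", np.hypot(68-(xm-11),p[2]-144), np.arctan2(p[2]-144,68-(xm-11)))
E
python3 cov.py
```

```text
mag xy [83.5 -1.4] z 247.6
F [0.6 2.1 1.4] q [ 0.34 -0.07  1.71 -0.04  1.51 -2.39] t 20.05
corner r,theta 103.74598279006953 1.6139488836325206
```

Call:
{"api": "step_arm", "payload": {"steps": [[12.5,0,1,0],[12.5,0,2.5,0],[12,0,4,0],[11.5,0,5,0],[11,0,6.5,0],[10,0,8,0]]}}

```text
time: 20.65
tool_pos: [0.4879, 0.1755, 0.222]
tool_rot: [-0.006, -0.546, 0.838, -0.021]
contact_force: [-0.5, 1.7, 0.2]
gripper_width: -0.002
```

```bash
python3 cov.py
```

```text
mag xy [ 6.1 -1.8] z 222.0
F [-0.5  1.7  0.2] q [ 0.23 -0.2   1.87 -0.04  1.47 -2.5 ] t 20.65
corner r,theta 106.79803893306604 0.8189732449908655
```

Call:
{"api": "step_arm", "payload": {"steps": [[9,0,9.5,0],[8,0,10,0],[6.5,0,11,0],[5,0,12,0],[3.5,0,12,0],[1,0,6,0]]}}

```text
time: 21.25
tool_pos: [0.4724, 0.1383, 0.1545]
tool_rot: [-0.008, -0.545, 0.838, -0.02]
contact_force: [-0.2, 1.7, 0.8]
gripper_width: 0.002
```

```bash
python3 cov.py
```

```text
mag xy [-34.3  -2.7] z 154.5
F [-0.2  1.7  0.8] q [ 0.16 -0.21  1.99 -0.04  1.36 -2.56] t 21.25
corner r,theta 113.76747531876835 0.09240706584740335
```

Call:
{"api": "step_arm", "payload": {"steps": [[0,0,4,0],[0,0,4,0],[0,0,4,0],[0,0,3,0]]}}

```text
time: 21.65
tool_pos: [0.4729, 0.1378, 0.147]
tool_rot: [-0.01, -0.546, 0.838, -0.02]
contact_force: [-8.6, -0.4, 11.9]
gripper_width: 0.002
```

```bash
python3 cov.py
```

```text
mag xy [-34.5  -3.3] z 147.0
F [-8.6 -0.4 11.9] q [ 0.16 -0.2   1.99 -0.05  1.35 -2.56] t 21.65
corner r,theta 113.50114178356307 0.026778339587619927
```

Call:
{"api": "step_arm", "payload": {"steps": [[0,0,4,0],[0,0,3,0]]}}

```text
time: 21.85
tool_pos: [0.473, 0.1378, 0.147]
tool_rot: [-0.012, -0.546, 0.837, -0.02]
contact_force: [-9.4, -1.7, 11.6]
gripper_width: -0.004
```

Call:
{"api": "step_arm", "payload": {"steps": [[0,0,-5,0],[0,0,-15,0],[10,0,-20,0],[30,0,-25,0],[35,0,-15,0],[35,0,0,0],[35,0,0,0],[30,0,0,0]]}}

```text
time: 22.65
tool_pos: [0.4034, -0.0206, 0.2448]
tool_rot: [-0.009, -0.55, 0.835, -0.024]
contact_force: [0.3, -0.7, 0.2]
gripper_width: -0.002
```

```bash
python3 - <<'E'
from fit import *
from go import *
import time
where()
im,d=grab_frame("top");np.savez("top9.npz",im=im,d=d)
b=cv2.resize(im[145:245,150:280,::-1],None,fx=3,fy=3,interpolation=cv2.INTER_CUBIC)
im2,d2=grab_frame("side");a=cv2.resize(im2[140:240,195:265,::-1],None,fx=5,fy=5,interpolation=cv2.INTER_CUBIC)
b=cv2.copyMakeBorder(b,0,200,0,0,cv2.BORDER_CONSTANT);cv2.imwrite("pics/t9.png",np.hstack([a,b]))
_,_,hsv,_,red,P=load("top","top9.npz")
a=np.radians(MA);Q=(P[...,:2]*1000-[MX,MY])@np.array([[np.cos(a),-np.sin(a)],[np.sin(a),np.cos(a)]])
k=box(red,170,150,275,245)&(P[...,2]>.08)&(P[...,2]<.2)&(Q[...,0]>-66)&(Q[...,0]<60)&(abs(Q[...,1])<40)
A=np.polyfit(Q[k][:,0],P[k][:,2]*1000,1);print(k.sum(),A,"theta",-A[0],"z@-66",np.polyval(A,-66),"z@60",np.polyval(A,60))
E
```

```text
mag xy [-207.5   -3.6] z 244.8
1533 [2.57969909e-03 1.45512118e+02] theta -0.0025796990883390184 z@-66 145.3418581885171 z@60 145.6669002736478
```

View pics/t9.png

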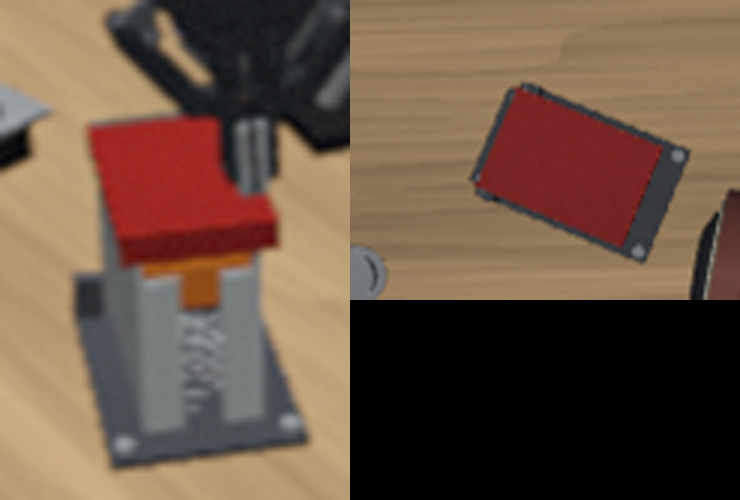

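The cover lies flat over the magazine (tilt about 0.003 rad, which is within noise), and the gripper is clear. I'll hand the job in.

```bash
python3 -c "
from plant import *
print(job_done())"
```

```text
the job is handed in; nothing more can be done
None
```

I loaded the orange case into the magazine and swung the red cover shut, then handed the job in at about 23 s. No verdict was reported.

- **Loading:** I gripped the case by one end and laid it on the stack from the open front. I then pressed it down with the shut fingers in the thumb well, at about 9 N, and slid it back until it stopped at the rear wall at about 23 N.
- **Case seating:** The last depth check before closing showed the case level at about 0.130 m under the lips, with nothing sticking out in front. The well-centre fit put it at -1.25 mm, just outside the 0 to 2 mm home range. The same fit put the stock case already home at -3.25 mm, so I took this as an error in my magazine position.
- **Cover:** It came down onto a hard stop at about 12 N. The depth fit afterwards showed it flat to within 0.003 rad, with the gripper well clear.
- **Other things:** I touched none of the other things on the bench. I took no final picture of the whole bench to confirm they had not moved.
- **Disagreements:** The side camera's template fits for the case and the stock were poor, so I used the top camera's fits instead. The tool picked up about 2–3° of tilt from the stepped moves, with no visible effect on the result.

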